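Put the lids on the freeze-dryer sample pans

TASK

Close the four sample pans for the next freeze-drying run: put each lid on the pan of its own shape and size, seated flat on the rim with its lip down inside the pan. Leave the pans standing where they are, and do not disturb the jar.

Things in the scene. Friction and masses are not known exactly. Their poses are not given: they have to be found in the camera images.
- large_round_lid: In mm. Large round flat steel lid, plate diameter 120 and 4 thick, over a round lip of diameter 82, 8 deep (8 play all round); black round knob, diameter 24, 36 tall, on its centre. About 0.24 kg. Loose. Origin: centre of the lip's underside; z up: plate z = 8 to 12, handle z = 12 to 48. Seated, its origin is 32 above its pan's origin, on the same axis.
- small_round_lid: In mm. Small round flat steel lid, plate diameter 88 and 4 thick, over a round lip of diameter 50, 8 deep (8 play all round); black round knob, diameter 24, 36 tall, on its centre. About 0.14 kg. Loose. Origin: centre of the lip's underside; z up: plate z = 8 to 12, handle z = 12 to 48. Seated, its origin is 32 above its pan's origin, on the same axis.
- square_lid: In mm. Square flat steel lid, plate 106 x 106 and 4 thick, over a square lip 70 x 70, 8 deep (8 play all round); black bar handle on its centre, 50 long along the lid's x, 16 thick along y, 36 tall. It fits its pan at any quarter turn. About 0.22 kg. Loose. Origin: centre of the lip's underside; z up: plate z = 8 to 12, handle z = 12 to 48. Seated, its origin is 32 above its pan's origin, on the same axis.
- oblong_lid: In mm. Oblong flat steel lid, plate 136 (x) x 86 (y) and 4 thick, over a lip 98 x 48, 8 deep (8 play all round); black bar handle on its centre, 50 long along the lid's x, 16 thick along y, 36 tall. It fits its pan either way round (half turn), its x along the pan's x. About 0.22 kg. Loose. Origin: centre of the lip's underside; z up: plate z = 8 to 12, handle z = 12 to 48. Seated, its origin is 32 above its pan's origin, on the same axis.
- large_round_pan: In mm. Large round pan, outer diameter 104, inner 98. Aluminium pan, 40 high, open at the top, empty, walls and floor 3 thick; loose (about 0.45 kg), standing on the bench. Origin: centre of its underside; z up, rim at z = 40.
- small_round_pan: In mm. Small round pan, outer diameter 72, inner 66. Aluminium pan, 40 high, open at the top, empty, walls and floor 3 thick; loose (about 0.45 kg), standing on the bench. Origin: centre of its underside; z up, rim at z = 40.
- square_pan: In mm. Square pan, outer 92 x 92, inner 86 x 86, sides along its x and y. Aluminium pan, 40 high, open at the top, empty, walls and floor 3 thick; loose (about 0.45 kg), standing on the bench. Origin: centre of its underside; z up, rim at z = 40.
- oblong_pan: In mm. Oblong pan, outer 120 (x) x 70 (y), inner 114 x 64. Aluminium pan, 40 high, open at the top, empty, walls and floor 3 thick; loose (about 0.45 kg), standing on the bench. Origin: centre of its underside; z up, rim at z = 40.
- jar: In mm. Bystander: closed amber jar, diameter 56, 80 tall, standing among the pans. Origin: centre of its underside. Not to be moved.
Not all that is in view belongs to the job. Leave any green or pink look-alike of the large_round_lid alone.

How it is judged:
By the outcome, as a careful person would: the job done as asked, in the order asked, and still so for the second after the job is handed in, with the robot touching nothing.
It also fails if it takes over 122 s, if anything falls off the work surface, if the arm or the gripper's body presses on something with over 40 N, if the wrist force passes 120 N, or if a joint passes its speed limit or range.

ROBOT

A 6-joint arm with a two-finger parallel gripper is mounted at the origin on the work surface. World frame = base frame: x ahead of the robot, y to its left, z up, the work surface at z = 0. Lengths are in m, angles in degrees, forces in N, time in s.
With the tool pointing down it reaches from about 0.3 to 0.75 m from the base axis. Payload 8.5 kg.
Tool frame: the origin (TCP) lies at the very end of the fingers, on their centre line; the grasp point (between the pads) lies 19 mm behind it (grip_depth is the distance from the TCP to the grasp point, in m); z points along the fingers, y is the direction in which the jaws open and shut (so a half turn about z gives the same grasp; the last joint's range is limited). The gripper opens to 85 mm and grips with 20 to 120 N. Pads are 22 mm wide; open, the fingers measure 114 mm over their backs; the gripper's body (76 mm by 85 mm) begins 54 mm behind the grasp point. The pads swing forward as they close: fully open they stand 13 mm farther back than shut.
Start: joints at [-87.68, 21.807, 74.336, -0, 83.858, -12.336], TCP at [0.139, -0.532, 0.231] pointing down, gripper open.
Joint ranges: [-178.18, 178.18], [-50.72, 133.34], [12.68, 142.11], [-81.47, 261.47], [9.98, 163.14], [-165.26, 165.26]. Speed limits (degrees/s): [136.94, 136.94, 180, 180, 180, 180].

INTERFACE

Orientations are given as a 3x3 rotation matrix whose columns are the frame's x, y, z axes.
In Python, from rig import observe, get_image, close_job, silhouettes, grip_depth gives the robot as it stands. The module is installed in compiled form; this text tells all that it offers.
- The arm moves only by the shell command python3 -m crank 'ROWS' [FORCE]. ROWS is a JSON object of lists of equal length, an entry for each row: "slide": the shift along the tool's x, y, z in m, a list of three; "roll": the turn about the tool's z in rad; "grip": the finger opening in m, from 0 to 0.0854. A call has exactly 8 rows; each row is the pose to reach, as a shift and turn from the pose commanded when the call began, along the tool's axes at that moment; what a row does not reach only later rows make up. A row lasts 1/10 s, in which the tool goes at most 50 mm and 8.59 degrees, less where a joint would pass 70% of its speed; a pose out of reach is approached as far as the arm can. A call with a gripper value outside its range is refused whole. The fingers move at their own pace and stop on an object; FORCE is the grip in N (left out, the last holds). Time passes only in rows, so rows that repeat a pose let the fingers close, or fill a call up. It gives the time, the measured TCP pose, the force and the opening at its end, in the units of the state.
- observe(): the state, without advancing time (a new reading comes with each control period).
- get_image(name): name is "scene" or "top" or "wrist"; returns a dict with "frame" (480x640x3 uint8, red, green, blue), "fx", "fy", "cx", "cy" (pixels), "D" ([k1, k2, p1, p2, k3] as OpenCV has them; the pictures are not rectified), "xyz" and "rotation" of the camera in the world. Camera axes: x right, y down, z forward; pixel columns grow to the right and rows downward; lengths in m; the calibration is good to about 2 mm. A picture is of the moment at which its call begins. There is no depth.
- close_job(): hands the job in, once; it reports no verdict.
Trained networks look in a picture, given as the dict that the camera call returned (one of the last four; its "shot" number tells which), for a name from the list of things; names that differ only in an ending like _2 or _b are one class to them, and where a whole thing is asked for, a point or a joint stands for the part that bears it (a point fixed in the world has none). Each returns a list of dicts, best first, with "confidence" (0 to 1); they miss things now and then, are a little off and sometimes report something else, mostly with a low value. They report only what shows in the picture. A call takes as long as a camera call. They do not tell look-alikes from the thing itself.
- silhouettes(target, picture): "pixels" (480x640 bool, what is visible of it) and "box" ([centre column, centre row, width, height] in pixels, round what is visible of it).
The state is a dict: "time_s": time; "q": joint angles; "qvel": joint speeds; "joint_efforts": joint torques, N m; "position": TCP position; "tool_rot": TCP orientation; "ft_force": force on the tool from outside, world axes, zero at the start; "wrist_torque": the same for the moment, N m; "grip_width": finger opening in m.
Only numpy, scipy, OpenCV 4.12 (cv2) and the standard library are available. Lean on these libraries where they do the work, as an engineer would, in place of code of your own. Each camera call takes 0.05 s, during which the arm holds its last target.

## Working session

There is one attempt and no reset: what is moved stays moved. The work goes in short steps, Python scripts to look and compute and a shell command to move; the robot and the scene stay as the last step left them, time stands still between calls to the robot, and variables do not carry over. Pictures are saved under pics/ and viewed, and the job is handed in when it is done.

```bash
ls; mkdir -p pics
python3 - <<'E'
from rig import *
import cv2
s=observe(); print({k:s[k] for k in s})
for n in("scene","top"):
    p=get_image(n); cv2.imwrite(f"pics/{n}0.png",p["frame"][:,:,::-1]); print({k:p[k] for k in p if k!="frame"})
print(grip_depth)
E
```

```text
pics
{'time_s': 0.0, 'q': array([-8.76801743e+01,  2.18424290e+01,  7.43878955e+01, -1.34087345e-04,
        8.38579012e+01, -1.23357658e+01]), 'qvel': array([ 0.02294717,  0.01757889,  0.01206946, -0.06700779,  0.1162104 ,
        0.06434288]), 'joint_efforts': array([ 2.95900216e-03, -4.48460376e+01, -2.31278801e+01, -3.28102942e-05,
        4.78219357e-03, -2.37312037e-06]), 'position': array([ 0.13913891, -0.53178815,  0.2306798 ]), 'tool_rot': array([[ 9.67464090e-01,  2.53008360e-01, -6.46534520e-05],
       [ 2.53008157e-01, -9.67462922e-01,  1.53847396e-03],
       [ 3.26696956e-04, -1.50477616e-03, -9.99998814e-01]]), 'ft_force': array([-0.33981443,  0.48502333, -0.081044  ]), 'wrist_torque': array([ 0.00497083, -0.00486909, -0.00684035]), 'grip_width': 0.08545421577112192}
{'fx': 551.2044726550541, 'fy': 551.2044726550541, 'cx': 318.62661011908955, 'cy': 234.98782693656423, 'D': array([-0.01665926,  0.        ,  0.        ,  0.        ,  0.        ]), 'xyz': array([ 1.72601759, -0.39555336,  0.82810133]), 'rotation': array([[ 0.33071177,  0.51710246, -0.7894522 ],
       [ 0.94364752, -0.19237199,  0.26929979],
       [-0.01261291, -0.83402522, -0.55158213]]), 'shot': 1}
{'fx': 555.569216763885, 'fy': 555.569216763885, 'cx': 320.9811088528138, 'cy': 246.13588454862446, 'D': array([-0.06734909,  0.        ,  0.        ,  0.        ,  0.        ]), 'xyz': array([0.48172912, 0.00449875, 1.34078252]), 'rotation': array([[ 0.01566042, -0.99668159,  0.07987839],
       [-0.9996239 , -0.01740512, -0.02119262],
       [ 0.02251259, -0.07951647, -0.99657931]]), 'shot': 2}
0.0187
```

View pics/top0.png

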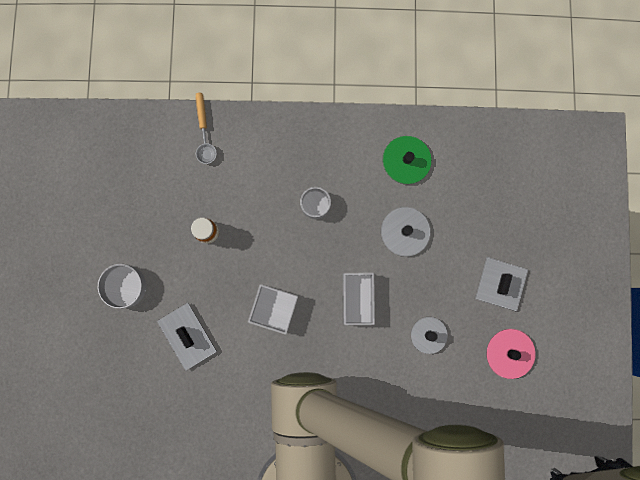

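View pics/scene0.png

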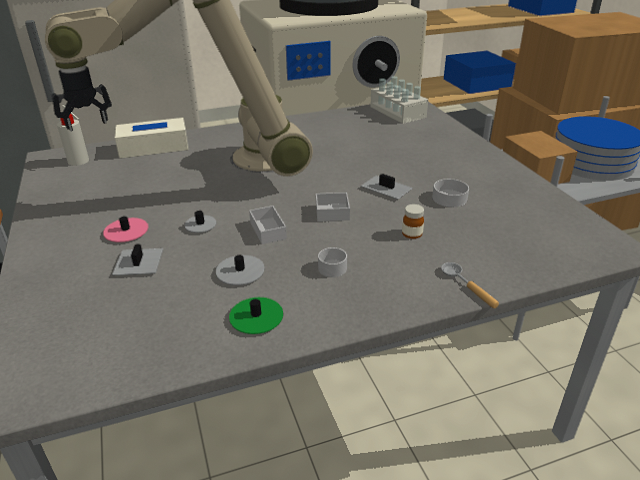

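```bash
cat > h.py <<'E'
import numpy as np, cv2
from rig import *
from scipy.optimize import minimize
th=np.linspace(0,2*np.pi,73)[:-1]
def circ(d): return np.c_[np.cos(th),np.sin(th)]*d/2
def rect(a,b): return np.array([[1,1],[-1,1],[-1,-1],[1,-1]])*[a/2,b/2]
def prism(o,z0,z1): return np.vstack([np.c_[o,np.full(len(o),z0)],np.c_[o,np.full(len(o),z1)]])/1000
kn=circ(24); bar=rect(50,16)
M={'large_round_lid':[prism(circ(120),8,12),prism(kn,12,48)],'small_round_lid':[prism(circ(88),8,12),prism(kn,12,48)],
'square_lid':[prism(rect(106,106),8,12),prism(bar,12,48)],'oblong_lid':[prism(rect(136,86),8,12),prism(bar,12,48)],
'large_round_pan':[prism(circ(104),0,40)],'small_round_pan':[prism(circ(72),0,40)],'square_pan':[prism(rect(92,92),0,40)],'oblong_pan':[prism(rect(120,70),0,40)],'jar':[prism(circ(56),0,80)]}
def proj(P,c):
    R=np.asarray(c['rotation']); t=-R.T@c['xyz']
    K=np.array([[c['fx'],0,c['cx']],[0,c['fy'],c['cy']],[0,0,1.]])
    return cv2.projectPoints(P.reshape(-1,1,3),cv2.Rodrigues(R.T)[0],t,K,c['D'])[0].reshape(-1,2)
def ray(uv,c,z):
    K=np.array([[c['fx'],0,c['cx']],[0,c['fy'],c['cy']],[0,0,1.]])
    n=cv2.undistortPoints(np.array([[uv]],float),K,c['D'])[0,0]
    d=c['rotation']@np.r_[n,1]; o=c['xyz']; return (o+d*(z-o[2])/d[2])[:2]
def render(name,x,y,a,c,z=0,S=4):
    im=np.zeros((480*S,640*S),np.uint8); ca,sa=np.cos(a),np.sin(a)
    for P in M[name]:
        Q=P@np.array([[ca,-sa,0],[sa,ca,0],[0,0,1]]).T+[x,y,z]
        h=cv2.convexHull(((proj(Q,c)+.5)*S-.5).astype(np.float32))
        cv2.fillConvexPoly(im,np.round(h*16).astype(np.int32),1,shift=4)
    return im
def fit(name,mask,c,z=0,x0=None):
    S=4
    m=cv2.resize(mask.astype(np.uint8),None,fx=S,fy=S,interpolation=cv2.INTER_NEAREST)
    v,u=np.nonzero(mask); 
    if x0 is None: x0=ray([u.mean(),v.mean()],c,z+.015)
    rnd=name.find('round')>0 or name=='jar'
    def cost(p):
        r=render(name,p[0]/1000,p[1]/1000,0 if rnd else p[2]/30,c,z)
        return (r!=m).sum()/m.sum()
    best=None
    for a in ([0] if rnd else np.radians(np.arange(-90,90,30))):
        s=np.array([x0[0]*1000,x0[1]*1000,a*30]); 
        r=minimize(cost,s,method='Nelder-Mead',options=dict(initial_simplex=s+np.array([[0,0,0],[8,0,0],[0,8,0],[0,0,8.]]),xatol=.05,fatol=1e-5,maxiter=150))
        if best is None or r.fun<best.fun: best=r
    return best.x[0],best.x[1],np.degrees(best.x[2]/30),best.fun
E
cat > meas.py <<'E'
from h import *
import sys
names=sys.argv[2:] or list(M)
for n in sys.argv[1].split(','):
    p=get_image(n)
    for k in names:
        for s in silhouettes(k,p)[:3]:
            if s['confidence']<.3: continue
            f=fit(k,s['pixels'],p)
            v,u=np.nonzero(s['pixels']); col=np.median(p['frame'][s['pixels']],axis=0)
            print(n,k,round(s['confidence'],2),np.round(s['box']),col,'xy %.1f %.1f yaw %.1f err %.3f'%f)
E
time python3 meas.py top,scene
```

```text
top large_round_lid 0.83 [407. 232.  49.  54.] [146. 147. 150.] xy 627.4 -226.3 yaw 10.4 err 0.026
top large_round_lid 0.83 [406. 160.  46.  48.] [ 38. 129.  57.] xy 804.8 -231.4 yaw 5.5 err 0.069
top large_round_lid 0.69 [512. 353.  47.  46.] [216. 113. 141.] xy 337.1 -484.9 yaw 7.1 err 0.027
top small_round_lid 0.72 [427. 335.  38.  43.] [149. 150. 153.] xy 379.4 -285.4 yaw 6.1 err 0.038
top square_lid 0.75 [500. 284.  54.  51.] [143. 144. 147.] xy 504.4 -463.5 yaw -15.4 err 0.035
top oblong_lid 0.67 [188. 335.  61.  69.] [146. 147. 150.] xy 369.0 292.5 yaw 31.8 err 0.026
top large_round_pan 0.92 [122. 287.  50.  44.] [122. 121. 123.] xy 485.5 447.7 yaw 3.7 err 0.030
top large_round_pan 0.49 [405. 234.  47.  55.] [146. 147. 150.] xy 625.2 -226.3 yaw 8.9 err 0.158
top small_round_pan 0.71 [204. 230.  25.  23.] [197. 194. 182.] xy 623.9 250.8 yaw 14.6 err 0.440
top small_round_pan 0.62 [317. 202.  25.  26.] [124. 123. 125.] xy 691.1 -6.7 yaw -8.0 err 0.055
top square_pan 0.76 [272. 309.  50.  51.] [154. 153. 155.] xy 438.1 85.9 yaw -106.4 err 0.045
top square_pan 0.74 [358. 299.  27.
[... 658 characters left out ...]
 0.83 [386. 187.  49.  28.] [120. 121. 120.] xy 373.0 289.4 yaw -150.5 err 0.055
scene large_round_pan 0.93 [450. 194.  42.  29.] [100.  99.  97.] xy 490.3 442.6 yaw 1.9 err 0.041
scene small_round_pan 0.95 [333. 263.  34.  36.] [107. 106. 104.] xy 694.4 -7.6 yaw -1.5 err 0.050
scene small_round_pan 0.49 [387. 189.  48.  21.] [121. 122. 120.] xy 381.5 278.2 yaw 5.9 err 0.482
scene square_pan 0.55 [332. 206.  34.  29.] [102. 102. 100.] xy 439.4 85.8 yaw -107.0 err 0.034
scene oblong_pan 0.56 [270. 223.  39.  40.] [114. 113. 112.] xy 466.1 -115.2 yaw 1.4 err 0.040
scene jar 0.96 [413. 223.  26.  36.] [122. 116. 103.] xy 618.9 249.8 yaw -22.0 err 0.137
real	0m31.409s
user	0m23.196s
sys	0m6.633s
```

```bash
cat > plan.py <<'E'
import sys, numpy as np
from rig import *
s=observe(); R=s['tool_rot']; p=s['position']
# target x y z(mm) yaw of tool x (deg)
a=[float(v) for v in sys.argv[1:5]]
d=np.array(a[:3])/1000-p
phi=np.degrees(np.arctan2(R[1,0],R[0,0]))
print('t',s['time_s'],'pos',np.round(p*1000,1),'phi',round(phi,2),'tilt',np.round(R[:,2],4),'q6',round(s['q'][5],1),'F',np.round(s['ft_force'],1),'grip',round(s['grip_width'],4))
dr=-(a[3]-phi) if len(a)>3 else 0
dr=(dr+180)%360-180
print('slide',np.round(R.T@d,4),'roll',round(np.radians(dr),4))
E
python3 plan.py 505.4 -463.8 160 -15.8
```

```text
t 1.1 pos [ 139.2 -532.1  231.3] phi 14.66 tilt [-0.e+00 -1.e-04 -1.e+00] q6 -12.3 F [-0.4  0.5 -0.1] grip 0.0858
slide [0.3716 0.0266 0.0713] roll 0.5316
```

```bash
python3 -m crank '{"slide":[[0.3716,0.0266,0.0713],[0.3716,0.0266,0.0713],[0.3716,0.0266,0.0713],[0.3716,0.0266,0.0713],[0.3716,0.0266,0.0713],[0.3716,0.0266,0.0713],[0.3716,0.0266,0.0713],[0.3716,0.0266,0.0713]],"roll":[0.5316,0.5316,0.5316,0.5316,0.5316,0.5316,0.5316,0.5316],"grip":[0.085,0.085,0.085,0.085,0.085,0.085,0.085,0.085]}' 60
python3 plan.py 505.4 -463.8 160 -15.8
python3 - <<'E'
from h import *
p=get_image('wrist'); cv2.imwrite('pics/w1.png',p['frame'][:,:,::-1]); print(p['xyz'],p['rotation'],p['fx'])
q=get_image('top');cv2.imwrite('pics/t1.png',q['frame'][:,:,::-1])
for s in silhouettes('square_lid',p): print(s['confidence'],s['box'],fit('square_lid',s['pixels'],p,x0=[.505,-.464]))
E
```

```text
time_s: 1.9
position: [0.5078, -0.4627, 0.1593]
tool_rot: [[0.962, -0.271, -0.0], [-0.271, -0.962, 0.0], [-0.0, -0.0, -1.0]]
ft_force: [-0.4, -0.6, 0.8]
grip_width: 0.0849
t 1.9 pos [ 507.8 -462.7  159.3] phi -15.74 tilt [-0.e+00  4.e-04 -1.e+00] q6 53.6 F [-0.4 -0.6  0.8] grip 0.0849
slide [-0.002   0.0017 -0.0007] roll 0.001
[ 0.58602193 -0.48564222  0.30316519] [[-2.71401257e-01 -9.13098647e-01 -3.04289694e-01]
 [-9.62465842e-01  2.57175405e-01  8.67197470e-02]
 [-9.27858571e-04  3.16404285e-01 -9.48623986e-01]] 380.484452365923
0.59 [319.1, 216.8, 142.0, 132.7] (np.float64(504.65729957721214), np.float64(-464.260332637285), np.float64(-105.74116832649304), np.float64(0.010136416690983367))
```

View pics/w1.png

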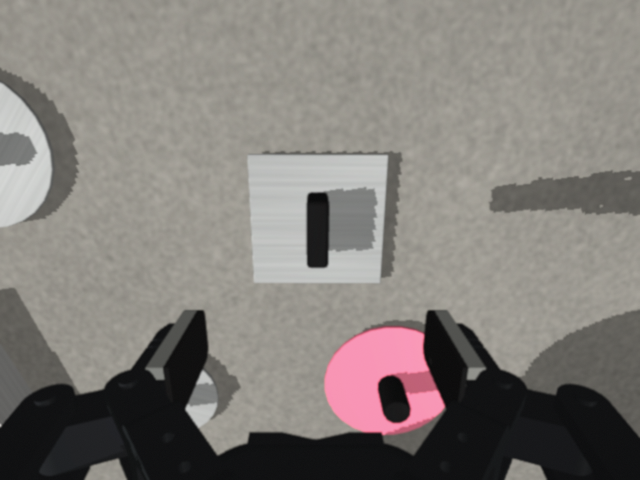

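```bash
python3 -m crank '{"slide":[[-0.0005,0.0005,0.04],[-0.0005,0.0005,0.08],[-0.0005,0.0005,0.11],[-0.0005,0.0005,0.125],[-0.0005,0.0005,0.135],[-0.0005,0.0005,0.142],[-0.0005,0.0005,0.142],[-0.0005,0.0005,0.142]],"roll":[0,0,0,0,0,0,0,0],"grip":[0.085,0.085,0.085,0.085,0.085,0.085,0.085,0.05]}' 60
python3 plan.py 504.8 -464.2 18 -15.8
```

```text
time_s: 2.85
position: [0.5051, -0.4647, 0.0193]
tool_rot: [[0.962, -0.272, 0.001], [-0.272, -0.962, -0.002], [0.002, 0.001, -1.0]]
ft_force: [-0.2, 0.6, 0.4]
grip_width: 0.0729
t 2.85 pos [ 505.1 -464.7   19.3] phi -15.81 tilt [ 0.0012 -0.0016 -1.    ] q6 53.3 F [-0.2  0.6  0.4] grip 0.0729
slide [-0.0004 -0.0004  0.0013] roll -0.0001
```

Tracking is good. Close, then lift.

```bash
python3 -m crank '{"slide":[[0,0,0],[0,0,0],[0,0,0],[0,0,0],[0,0,0],[0,0,0],[0,0,0],[0,0,0]],"roll":[0,0,0,0,0,0,0,0],"grip":[0.0,0.0,0.0,0.0,0.0,0.0,0.0,0.0]}' 60
python3 -m crank '{"slide":[[0,0,-0.01],[0,0,-0.03],[0,0,-0.06],[0,0,-0.09],[0,0,-0.12],[0,0,-0.12],[0,0,-0.12],[0,0,-0.12]],"roll":[0,0,0,0,0,0,0,0],"grip":[0.0,0.0,0.0,0.0,0.0,0.0,0.0,0.0]}' 60
python3 - <<'E'
from h import *
p=get_image('wrist'); cv2.imwrite('pics/w2.png',p['frame'][:,:,::-1])
s=observe(); z=s['position'][2]-.018
for s in silhouettes('square_lid',p): print(s['confidence'],s['box'],fit('square_lid',s['pixels'],p,z=z,x0=[.505,-.464]))
E
python3 plan.py 504.8 -464.2 138 -15.8
```

```text
time_s: 3.65
position: [0.5049, -0.4643, 0.0184]
tool_rot: [[0.962, -0.272, 0.0], [-0.272, -0.962, -0.001], [0.001, 0.0, -1.0]]
ft_force: [-0.6, -0.6, 5.0]
grip_width: 0.0152
time_s: 4.45
position: [0.5042, -0.4634, 0.1357]
tool_rot: [[0.962, -0.272, -0.003], [-0.272, -0.962, 0.003], [-0.003, -0.002, -1.0]]
ft_force: [1.0, -0.6, -4.1]
grip_width: 0.0152
0.74 [317.4, 296.1, 266.3, 231.2] (np.float64(503.8334239732002), np.float64(-464.1754412576255), np.float64(-15.774335137770693), np.float64(0.3247057216648455))
t 4.55 pos [ 504.3 -463.6  136. ] phi -15.81 tilt [-0.0022  0.0029 -1.    ] q6 53.3 F [-0.1  0.1 -2.3] grip 0.0152
slide [ 0.0006  0.0004 -0.002 ] roll -0.0001
```

View pics/w2.png

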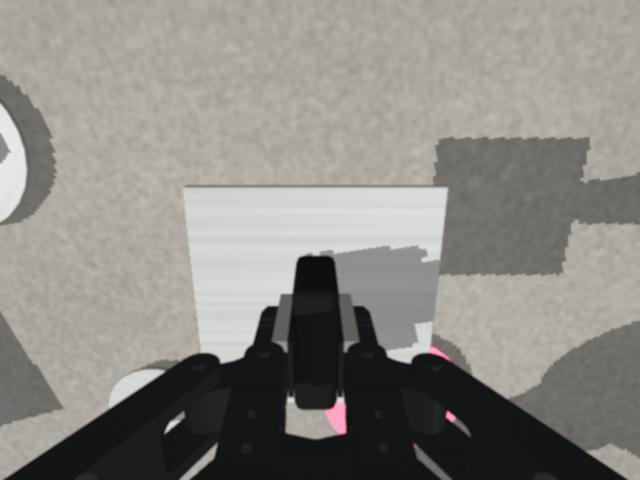

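```bash
python3 plan.py 350 112 160 -16.5
```

```text
t 4.55 pos [ 504.3 -463.6  136. ] phi -15.81 tilt [-0.0022  0.0029 -1.    ] q6 53.3 F [-0.1  0.1 -2.3] grip 0.0152
slide [-0.3053 -0.5119 -0.022 ] roll 0.0121
```

```bash
python3 -m crank '{"slide":[[-0.0125,-0.021,-0.022],[-0.037,-0.062,-0.022],[-0.061,-0.1025,-0.022],[-0.086,-0.1435,-0.022],[-0.11,-0.1845,-0.022],[-0.1345,-0.2255,-0.022],[-0.159,-0.2665,-0.022],[-0.1835,-0.3075,-0.022]],"roll":[0.012,0.012,0.012,0.012,0.012,0.012,0.012,0.012],"grip":[0,0,0,0,0,0,0,0]}' 60
python3 -m crank '{"slide":[[-0.0245,-0.041,0],[-0.049,-0.082,0],[-0.0735,-0.123,0],[-0.098,-0.164,0],[-0.1145,-0.192,0],[-0.122,-0.204,0],[-0.122,-0.204,0],[-0.122,-0.204,0]],"roll":[0,0,0,0,0,0,0,0],"grip":[0,0,0,0,0,0,0,0]}' 60
python3 - <<'E'
from h import *
p=get_image('wrist'); cv2.imwrite('pics/w3.png',p['frame'][:,:,::-1])
for s in silhouettes('square_pan',p): print(s['confidence'],s['box'],fit('square_pan',s['pixels'],p))
E
python3 plan.py 438.7 85.9 80 -16.6
```

```text
time_s: 5.35
position: [0.4109, -0.1165, 0.1595]
tool_rot: [[0.959, -0.284, -0.001], [-0.284, -0.959, 0.001], [-0.001, -0.0, -1.0]]
ft_force: [0.9, 0.3, -2.4]
grip_width: 0.015
time_s: 6.15
position: [0.3529, 0.1117, 0.1598]
tool_rot: [[0.959, -0.283, -0.0], [-0.283, -0.959, -0.0], [-0.0, 0.0, -1.0]]
ft_force: [-0.2, -0.9, -3.1]
grip_width: 0.0147
0.62 [313.6, 96.8, 149.4, 146.5] (np.float64(437.43273886143595), np.float64(86.00409093163981), np.float64(-16.685936197370367), np.float64(0.010232495427472682))
t 6.25 pos [353.2 111.2 159.9] phi -16.55 tilt [-2.e-04 -2.e-04 -1.e+00] q6 105.5 F [ 0.4  0.3 -2.9] grip 0.0156
slide [ 0.0892 -0.0001  0.0799] roll 0.0008
```

View pics/w3.png

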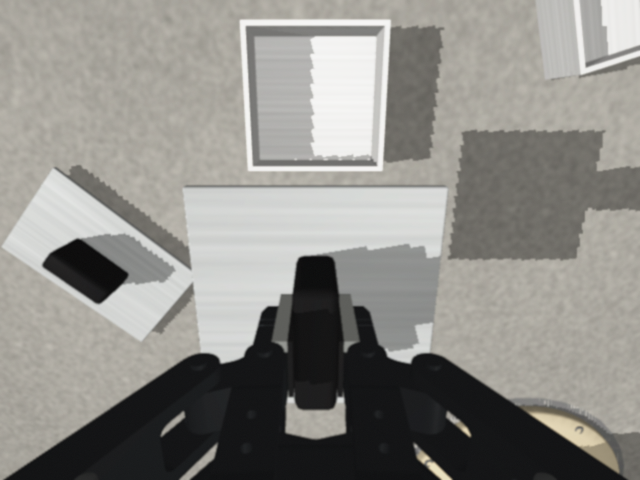

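```bash
python3 -m crank '{"slide":[[0.03,0,0],[0.07,0,0.02],[0.088,0,0.06],[0.088,0,0.08],[0.088,0,0.08],[0.088,0,0.08],[0.088,0,0.08],[0.088,0,0.08]],"roll":[0.001,0.001,0.001,0.001,0.001,0.001,0.001,0.001],"grip":[0,0,0,0,0,0,0,0]}' 60
python3 plan.py 437.6 86 51 -16.7
```

```text
time_s: 7.05
position: [0.4377, 0.0869, 0.0812]
tool_rot: [[0.959, -0.285, 0.002], [-0.285, -0.959, -0.0], [0.002, -0.001, -1.0]]
ft_force: [-0.6, 0.3, -2.9]
grip_width: 0.0149
t 7.05 pos [437.7  86.9  81.2] phi -16.55 tilt [ 2.5e-03 -2.0e-04 -1.0e+00] q6 102.5 F [-0.6  0.3 -2.9] grip 0.0149
slide [0.0001 0.0009 0.0302] roll 0.0027
```

```bash
python3 -m crank '{"slide":[[0,0.0005,0.01],[0,0.0005,0.018],[0,0.0005,0.023],[0,0.0005,0.026],[0,0.0005,0.028],[0,0.0005,0.029],[0,0.0005,0.029],[0,0.0005,0.029]],"roll":[0,0,0,0,0,0,0,0],"grip":[0,0,0,0,0,0,0,0]}' 60
python3 plan.py 437.6 86 51 -16.7
```

```text
time_s: 7.85
position: [0.4372, 0.0865, 0.0512]
tool_rot: [[0.959, -0.285, 0.0], [-0.285, -0.959, -0.0], [0.0, -0.0, -1.0]]
ft_force: [0.6, -0.2, -2.6]
grip_width: 0.0151
t 7.85 pos [437.2  86.5  51.2] phi -16.55 tilt [ 3.e-04 -0.e+00 -1.e+00] q6 102.4 F [ 0.6 -0.2 -2.6] grip 0.0151
slide [0.0005 0.0004 0.0002] roll 0.0027
```

```bash
python3 -m crank '{"slide":[[0,0,0.001],[0,0,0.0015],[0,0,0.0015],[0,0,0.0015],[0,0,0.0015],[0,0,0.0015],[0,0,0.0015],[0,0,0.0015]],"roll":[0,0,0,0,0,0,0,0],"grip":[0,0,0,0.06,0.06,0.06,0.06,0.06]}' 60
python3 -m crank '{"slide":[[0,0,-0.02],[0,0,-0.05],[-0.02,0,-0.09],[-0.06,0,-0.11],[-0.1,0,-0.11],[-0.1,0,-0.11],[-0.1,0,-0.11],[-0.1,0,-0.11]],"roll":[0,0,0,0,0,0,0,0],"grip":[0.06,0.06,0.085,0.085,0.085,0.085,0.085,0.085]}' 60
python3 - <<'E'
from h import *
p=get_image('wrist'); cv2.imwrite('pics/w4.png',p['frame'][:,:,::-1])
for k,z in(('square_lid',.032),('oblong_lid',0),('large_round_pan',0)):
  for s in silhouettes(k,p): print(k,s['confidence'],s['box'],fit(k,s['pixels'],p,z=z))
E
python3 plan.py 369.4 291.4 160 31
```

```text
time_s: 8.65
position: [0.4371, 0.0865, 0.0495]
tool_rot: [[0.959, -0.285, -0.0], [-0.285, -0.959, 0.0], [-0.0, -0.0, -1.0]]
ft_force: [0.7, 0.0, 0.3]
grip_width: 0.0603
time_s: 9.45
position: [0.3422, 0.1148, 0.1595]
tool_rot: [[0.959, -0.285, 0.001], [-0.285, -0.959, -0.0], [0.0, -0.0, -1.0]]
ft_force: [-0.6, 0.2, 0.3]
grip_width: 0.0849
square_lid 0.61 [316.5, 83.8, 182.2, 167.7] (np.float64(437.2280061777734), np.float64(85.66358982517556), np.float64(-106.47026077067571), np.float64(0.006086285899841247))
oblong_lid 0.92 [98.6, 239.6, 197.2, 180.8] (np.float64(367.7541402265981), np.float64(291.7237981724159), np.float64(-147.76417768808244), np.float64(0.015136430678466076))
t 9.65 pos [341.9 114.7 159.3] phi -16.58 tilt [-5.e-04 -0.e+00 -1.e+00] q6 106.1 F [-0.6 -0.1 -1. ] grip 0.085
slide [-0.024  -0.1772 -0.0007] roll -0.8304
```

View pics/w4.png

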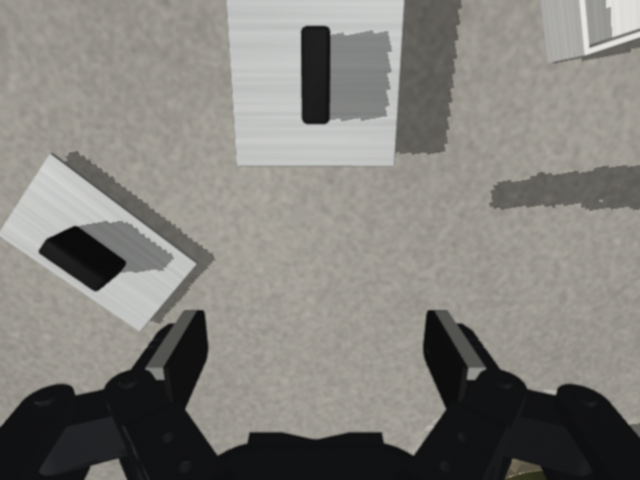

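```bash
python3 -m crank '{"slide":[[-0.025,-0.177,0],[-0.025,-0.177,0],[-0.025,-0.177,0],[-0.025,-0.177,0],[-0.025,-0.177,0],[-0.025,-0.177,0],[-0.025,-0.177,0],[-0.025,-0.177,0]],"roll":[-0.8514,-0.8514,-0.8514,-0.8514,-0.8514,-0.8514,-0.8514,-0.8514],"grip":[0.085,0.085,0.085,0.085,0.085,0.085,0.085,0.085]}' 60
python3 - <<'E'
from h import *
p=get_image('wrist'); cv2.imwrite('pics/w5.png',p['frame'][:,:,::-1])
for k,z in(('oblong_lid',0),('large_round_pan',0)):
  for s in silhouettes(k,p): print(k,s['confidence'],s['box'],fit(k,s['pixels'],p,z=z))
E
python3 plan.py 368.3 291.7 18.5 32.2
```

```text
time_s: 10.45
position: [0.3679, 0.2917, 0.1593]
tool_rot: [[0.848, 0.531, -0.0], [0.531, -0.848, -0.0], [-0.0, -0.0, -1.0]]
ft_force: [-0.0, 0.0, 0.3]
grip_width: 0.0851
oblong_lid 0.59 [316.4, 208.9, 116.2, 174.0] (np.float64(368.28766149138073), np.float64(290.7038200953744), np.float64(32.002667001036855), np.float64(0.00942454893384363))
large_round_pan 0.8 [206.7, 21.7, 138.7, 39.8] (np.float64(484.5692142967774), np.float64(447.41131130337396), np.float64(-86.60266833052852), np.float64(0.018544141468682506))
t 10.6 pos [367.9 291.6 159.5] phi 32.11 tilt [-0. -0. -1.] q6 81.8 F [ 0.1 -0.3  0.2] grip 0.0853
slide [4.00e-04 1.00e-04 1.41e-01] roll -0.0015
```

```bash
python3 -m crank '{"slide":[[0,0.0008,0.04],[0,0.0008,0.08],[0,0.0008,0.11],[0,0.0008,0.125],[0,0.0008,0.135],[0,0.0008,0.141],[0,0.0008,0.141],[0,0.0008,0.141]],"roll":[0,0,0,0,0,0,0,0],"grip":[0.085,0.085,0.085,0.085,0.085,0.085,0.05,0]}' 60
python3 -m crank '{"slide":[[0,0,0],[0,0,0],[0,0,0],[0,0,0],[0,0,0],[0,0,0],[0,0,-0.01],[0,0,-0.03]],"roll":[0,0,0,0,0,0,0,0],"grip":[0,0,0,0,0,0,0,0]}' 60
python3 plan.py 368.3 290.8 160 32
```

```text
time_s: 11.4
position: [0.3685, 0.2912, 0.0191]
tool_rot: [[0.846, 0.533, 0.001], [0.533, -0.846, 0.001], [0.001, 0.0, -1.0]]
ft_force: [-0.1, 0.3, -0.1]
grip_width: 0.0583
time_s: 12.2
position: [0.3673, 0.2907, 0.0482]
tool_rot: [[0.846, 0.533, -0.003], [0.533, -0.846, -0.001], [-0.003, -0.001, -1.0]]
ft_force: [0.6, 0.8, -2.4]
grip_width: 0.015
t 12.2 pos [367.3 290.7  48.2] phi 32.23 tilt [-0.0032 -0.0014 -1.    ] q6 81.6 F [ 0.6  0.8 -2.4] grip 0.015
slide [ 0.0006  0.0004 -0.1118] roll 0.004
```

```bash
python3 -m crank '{"slide":[[0,0,-0.03],[0,0,-0.07],[-0.01,0.0155,-0.105],[-0.034,0.0526,-0.112],[-0.058,0.09,-0.112],[-0.083,0.128,-0.112],[-0.107,0.1655,-0.112],[-0.131,0.2025,-0.112]],"roll":[0,0,0.06,0.15,0.25,0.35,0.45,0.527],"grip":[0,0,0,0,0,0,0,0]}' 60
python3 plan.py 363 -115 160 2
```

```text
time_s: 13.0
position: [0.3646, 0.0484, 0.161]
tool_rot: [[0.999, 0.032, 0.0], [0.032, -0.999, -0.0], [0.0, 0.0, -1.0]]
ft_force: [1.8, -1.1, -3.0]
grip_width: 0.0151
t 13.0 pos [364.6  48.4 161. ] phi 1.84 tilt [ 3.e-04 -1.e-04 -1.e+00] q6 77.1 F [ 1.8 -1.1 -3. ] grip 0.0151
slide [-0.0069  0.1632  0.001 ] roll -0.0028
```

```bash
python3 -m crank '{"slide":[[-0.002,0.045,0],[-0.003,0.09,0],[-0.005,0.13,0],[-0.006,0.155,0],[-0.006,0.163,0],[-0.006,0.163,0],[-0.006,0.163,0],[-0.006,0.163,0]],"roll":[0,0,0,0,0,0,0,0],"grip":[0,0,0,0,0,0,0,0]}' 60
python3 - <<'E'
from h import *
p=get_image('wrist'); cv2.imwrite('pics/w6.png',p['frame'][:,:,::-1])
for k,z in(('oblong_pan',0),):
  for s in silhouettes(k,p): print(k,s['confidence'],s['box'],fit(k,s['pixels'],p,z=z))
E
python3 plan.py 464 -113 80 2
```

```text
time_s: 13.8
position: [0.365, -0.112, 0.1606]
tool_rot: [[0.999, 0.037, -0.0], [0.037, -0.999, 0.0], [-0.0, -0.0, -1.0]]
ft_force: [-0.1, -0.0, -2.8]
grip_width: 0.0151
oblong_pan 0.56 [326.3, 70.3, 113.8, 140.7] (np.float64(483.9680521148467), np.float64(-113.88002936112794), np.float64(1.6936191238083835), np.float64(0.008054808654327164))
t 13.9 pos [ 365.1 -112.2  160.6] phi 2.13 tilt [-1.e-04  2.e-04 -1.e+00] q6 52.9 F [-0.6 -0.8 -2.4] grip 0.0149
slide [0.0988 0.0045 0.0806] roll 0.0023
```

View pics/w6.png

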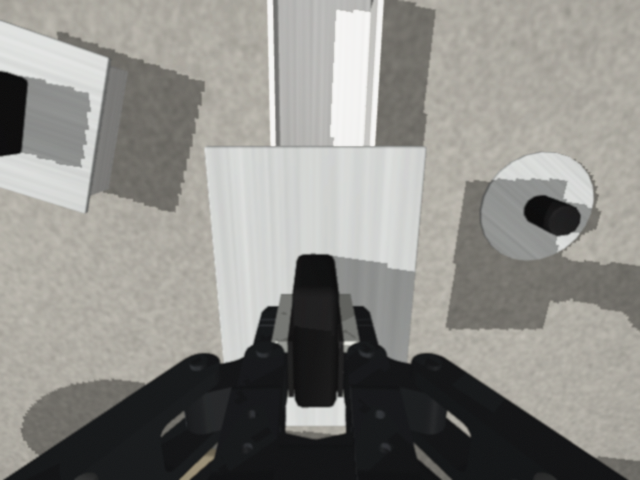

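```bash
python3 -m crank '{"slide":[[0.01,-0.04,0],[0.03,-0.08,0],[0.05,-0.12,0],[0.055,-0.14,0],[0.055,-0.14,0],[0.055,-0.14,0],[0.055,-0.14,0],[0.055,-0.14,0]],"roll":[0,0,0,0,0,0,0,0],"grip":[0,0,0,0,0,0,0,0]}' 60
python3 - <<'E'
from h import *
p=get_image('wrist'); cv2.imwrite('pics/w7.png',p['frame'][:,:,::-1])
for k,z in(('oblong_pan',0),('small_round_pan',0)):
  for s in silhouettes(k,p): print(k,s['confidence'],s['box'],fit(k,s['pixels'],p,z=z))
E
python3 plan.py 464 -113 80 2
```

```text
time_s: 14.7
position: [0.415, 0.028, 0.1606]
tool_rot: [[0.999, 0.034, 0.0], [0.034, -0.999, -0.0], [0.0, 0.0, -1.0]]
ft_force: [0.9, -0.7, -2.7]
grip_width: 0.0152
oblong_pan 0.68 [520.1, 159.1, 149.4, 177.6] (np.float64(464.82929214123124), np.float64(-114.89585233255423), np.float64(1.4688108986185613), np.float64(0.013164831302717901))
t 14.85 pos [415.1  28.2 160.6] phi 1.98 tilt [ 0. -0. -1.] q6 75.5 F [ 0.8 -0.4 -3.5] grip 0.0153
slide [0.044  0.1428 0.0806] roll -0.0004
```

View pics/w7.png

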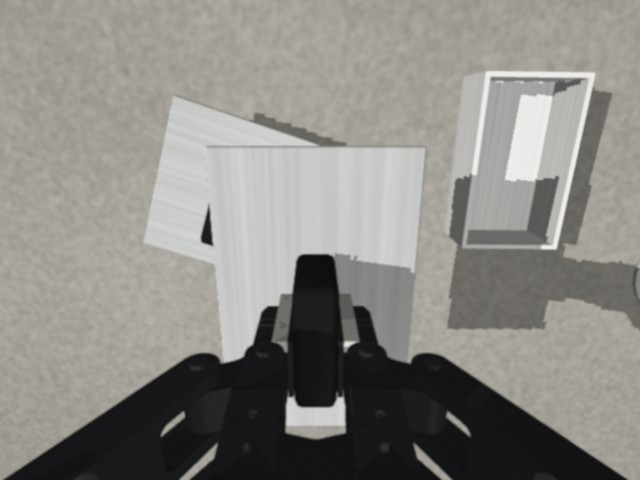

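```bash
python3 -m crank '{"slide":[[0.015,0.045,0],[0.03,0.09,0],[0.04,0.13,0.01],[0.0443,0.1438,0.04],[0.0443,0.1438,0.07],[0.0443,0.1438,0.08],[0.0443,0.1438,0.08],[0.0443,0.1438,0.08]],"roll":[0.006,0.006,0.006,0.006,0.006,0.006,0.006,0.006],"grip":[0,0,0,0,0,0,0,0]}' 60
python3 plan.py 464.3 -114 50 1.6
python3 - <<'E'
from h import *
p=get_image('scene'); cv2.imwrite('pics/s8.png',cv2.resize(p['frame'][130:330,130:430,::-1],None,fx=2.6,fy=2.6))
E
```

```text
time_s: 15.65
position: [0.465, -0.1135, 0.0816]
tool_rot: [[1.0, 0.03, 0.001], [0.03, -1.0, -0.001], [0.001, 0.001, -1.0]]
ft_force: [-0.3, 0.3, -3.0]
grip_width: 0.0151
t 15.65 pos [ 465.  -113.5   81.6] phi 1.72 tilt [ 1.5e-03 -7.0e-04 -1.0e+00] q6 60.4 F [-0.3  0.3 -3. ] grip 0.0151
slide [-0.0008  0.0005  0.0316] roll 0.0021
```

View pics/s8.png

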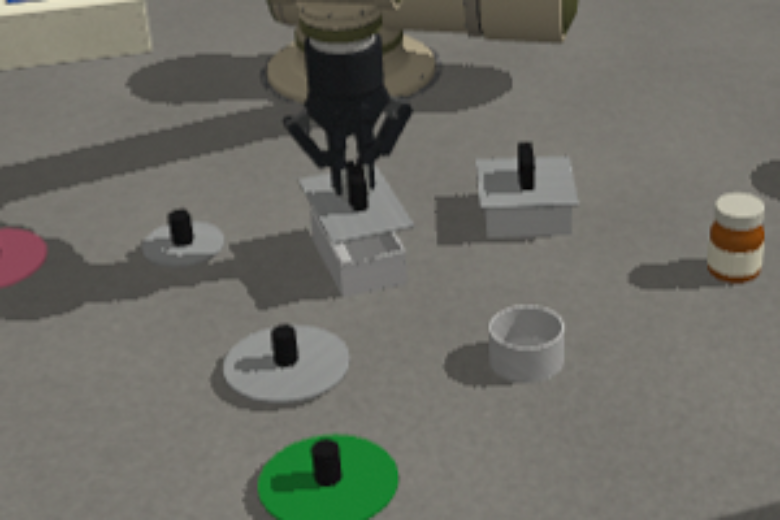

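```bash
python3 -m crank '{"slide":[[0,0,0.01],[0,0,0.018],[0,0,0.023],[0,0,0.026],[0,0,0.028],[0,0,0.029],[0,0,0.03],[0,0,0.03]],"roll":[0,0,0,0,0,0,0,0],"grip":[0,0,0,0,0,0,0,0]}' 60
python3 plan.py 464.3 -114 50 1.6
```

```text
time_s: 16.5
position: [0.4646, -0.1135, 0.051]
tool_rot: [[1.0, 0.03, 0.001], [0.03, -1.0, -0.0], [0.001, 0.0, -1.0]]
ft_force: [-2.0, 2.2, 2.6]
grip_width: 0.0147
t 16.5 pos [ 464.6 -113.5   51. ] phi 1.7 tilt [ 5.e-04 -3.e-04 -1.e+00] q6 60.4 F [-2.   2.2  2.6] grip 0.0147
slide [-0.0003  0.0005  0.001 ] roll 0.0017
```

```bash
python3 -m crank '{"slide":[[0,0,0],[0,0,0],[0,0,0],[0,0,0],[0,0,-0.02],[0,0,-0.05],[0,0,-0.09],[-0.03,0,-0.11]],"roll":[0,0,0,0,0,0,0,0],"grip":[0.06,0.06,0.06,0.06,0.06,0.06,0.07,0.085]}' 60
python3 plan.py 375 -200 160 0
```

```text
time_s: 17.3
position: [0.4369, -0.1152, 0.1633]
tool_rot: [[1.0, 0.031, 0.005], [0.031, -1.0, -0.003], [0.005, 0.003, -1.0]]
ft_force: [-0.2, -1.0, -0.8]
grip_width: 0.082
t 17.3 pos [ 436.9 -115.2  163.3] phi 1.76 tilt [ 0.0053 -0.0028 -1.    ] q6 58.4 F [-0.2 -1.  -0.8] grip 0.082
slide [-0.0645  0.0828  0.0032] roll 0.0308
```

```bash
python3 -m crank '{"slide":[[-0.03,0.04,0],[-0.05,0.07,0],[-0.058,0.083,0],[-0.058,0.083,0],[-0.058,0.083,0],[-0.058,0.083,0],[-0.058,0.083,0],[-0.058,0.083,0]],"roll":[0.03,0.03,0.03,0.03,0.03,0.03,0.03,0.03],"grip":[0.085,0.085,0.085,0.085,0.085,0.085,0.085,0.085]}' 60
python3 - <<'E'
from h import *
p=get_image('wrist'); cv2.imwrite('pics/w9.png',p['frame'][:,:,::-1])
for k,z in(('oblong_lid',.032),('small_round_lid',0)):
  for s in silhouettes(k,p): print(k,s['confidence'],s['box'],fit(k,s['pixels'],p,z=z))
E
python3 plan.py 380 -287 160 0
```

```text
time_s: 18.1
position: [0.3793, -0.1985, 0.1605]
tool_rot: [[1.0, 0.001, -0.0], [0.001, -1.0, 0.0], [-0.0, -0.0, -1.0]]
ft_force: [-0.4, -1.0, -0.6]
grip_width: 0.0851
oblong_lid 0.84 [178.6, 103.7, 160.5, 207.3] (np.float64(464.8806110098957), np.float64(-113.92973254425942), np.float64(1.682330529806966), np.float64(0.006680886756376492))
small_round_lid 0.55 [424.3, 215.5, 114.2, 106.3] (np.float64(379.07611166686473), np.float64(-287.33906284345807), np.float64(7.7627091302320625), np.float64(0.02361669746711599))
t 18.25 pos [ 379.1 -198.8  160.5] phi 0.01 tilt [-0.e+00  1.e-04 -1.e+00] q6 46.4 F [-0.4 -1.1 -1.2] grip 0.0848
slide [0.0008 0.0882 0.0005] roll 0.0001
```

View pics/w9.png

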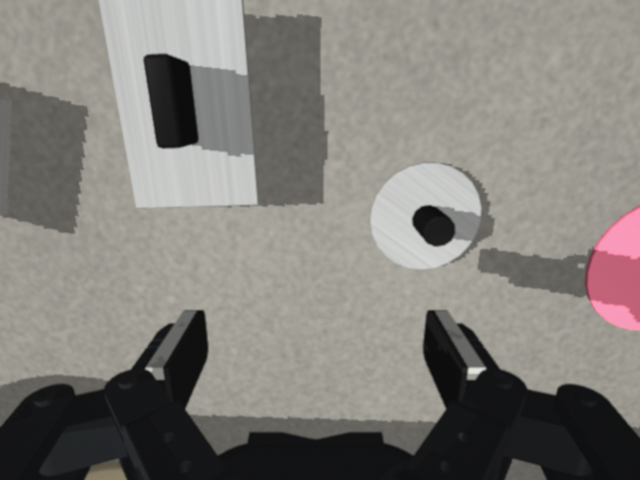

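```bash
python3 -m crank '{"slide":[[0,0.04,0],[0,0.08,0],[0,0.0885,0.01],[0,0.0885,0.03],[0,0.0885,0.03],[0,0.0885,0.03],[0,0.0885,0.03],[0,0.0885,0.03]],"roll":[0,0,0,0,0,0,0,0],"grip":[0.085,0.085,0.085,0.085,0.085,0.085,0.085,0.085]}' 60
python3 - <<'E'
from h import *
p=get_image('wrist'); cv2.imwrite('pics/w10.png',p['frame'][:,:,::-1])
for k,z in(('small_round_lid',0),):
  for s in silhouettes(k,p): print(k,s['confidence'],s['box'],fit(k,s['pixels'],p,z=z))
E
python3 plan.py 379.2 -287.3 18.5 0
```

```text
time_s: 19.05
position: [0.3793, -0.2874, 0.1313]
tool_rot: [[1.0, 0.0, 0.001], [0.0, -1.0, -0.001], [0.001, 0.001, -1.0]]
ft_force: [-0.5, -0.4, 0.3]
grip_width: 0.085
small_round_lid 0.78 [311.9, 225.9, 123.2, 117.4] (np.float64(379.03636531103393), np.float64(-286.7147070540992), np.float64(5.586690168981007), np.float64(0.029465676839886355))
t 19.15 pos [ 379.1 -287.5  131.1] phi -0.0 tilt [ 6.e-04 -8.e-04 -1.e+00] q6 38.5 F [ 0.4 -0.1  0.6] grip 0.0849
slide [-0.     -0.0002  0.1126] roll -0.0
```

```bash
python3 -m crank '{"slide":[[0,-0.0004,0.04],[0,-0.0004,0.07],[0,-0.0004,0.09],[0,-0.0004,0.105],[0,-0.0004,0.112],[0,-0.0004,0.112],[0,-0.0004,0.112],[0,-0.0004,0.112]],"roll":[0,0,0,0,0,0,0,0],"grip":[0.085,0.085,0.085,0.085,0.085,0.085,0.05,0]}' 60
python3 -m crank '{"slide":[[0,0,0],[0,0,0],[0,0,0],[0,0,0],[0,0,0],[0,0,0],[0,0,-0.02],[0,0,-0.06]],"roll":[0,0,0,0,0,0,0,0],"grip":[0,0,0,0,0,0,0,0]}' 60
python3 plan.py 600 -7 160 0
```

```text
time_s: 19.95
position: [0.3793, -0.2875, 0.0194]
tool_rot: [[1.0, -0.0, 0.001], [-0.0, -1.0, -0.001], [0.001, 0.001, -1.0]]
ft_force: [-0.0, 0.5, -0.2]
grip_width: 0.0587
time_s: 20.75
position: [0.378, -0.286, 0.0775]
tool_rot: [[1.0, -0.001, -0.004], [-0.001, -1.0, 0.005], [-0.004, -0.005, -1.0]]
ft_force: [0.4, -0.4, -1.0]
grip_width: 0.0226
t 20.75 pos [ 378.  -286.    77.5] phi -0.04 tilt [-0.0036  0.0045 -1.    ] q6 38.6 F [ 0.4 -0.4 -1. ] grip 0.0226
slide [ 0.2215 -0.2795 -0.0821] roll -0.0006
```

```bash
python3 -m crank '{"slide":[[0,0,-0.03],[0.01,-0.0136,-0.07],[0.035,-0.0476,-0.08],[0.063,-0.0857,-0.08],[0.091,-0.1238,-0.08],[0.119,-0.162,-0.08],[0.147,-0.2,-0.08],[0.175,-0.238,-0.08]],"roll":[0,0,0,0,0,0,0,0],"grip":[0,0,0,0,0,0,0,0]}' 60
python3 -m crank '{"slide":[[0.02,-0.027,0],[0.03,-0.041,0],[0.031,-0.042,0],[0.031,-0.042,0],[0.031,-0.042,0],[0.031,-0.042,0],[0.031,-0.042,0],[0.031,-0.042,0]],"roll":[0,0,0,0,0,0,0,0],"grip":[0,0,0,0,0,0,0,0]}' 60
python3 - <<'E'
from h import *
p=get_image('wrist'); cv2.imwrite('pics/w11.png',p['frame'][:,:,::-1])
for k,z in(('small_round_pan',0),):
  for s in silhouettes(k,p): print(k,s['confidence'],s['box'],fit(k,s['pixels'],p,z=z))
E
python3 plan.py 692 -7 80 0
```

```text
time_s: 21.55
position: [0.5548, -0.0473, 0.1586]
tool_rot: [[1.0, -0.0, -0.0], [-0.0, -1.0, -0.0], [-0.0, 0.0, -1.0]]
ft_force: [-0.6, -1.2, -1.1]
grip_width: 0.0221
time_s: 22.35
position: [0.5849, -0.0077, 0.1586]
tool_rot: [[1.0, -0.001, 0.0], [-0.001, -1.0, -0.0], [0.0, 0.0, -1.0]]
ft_force: [0.3, 0.7, -2.1]
grip_width: 0.0222
small_round_pan 0.61 [314.4, 64.1, 117.5, 121.9] (np.float64(691.7431636120972), np.float64(-8.862567997508606), np.float64(5.8441482004509995), np.float64(0.01569786047362165))
t 22.45 pos [585.   -7.5 158.6] phi -0.05 tilt [ 1.e-04 -0.e+00 -1.e+00] q6 77.7 F [ 0.1  0.1 -0.1] grip 0.0224
slide [ 0.107  -0.0006  0.0786] roll -0.0008
```

View pics/w11.png

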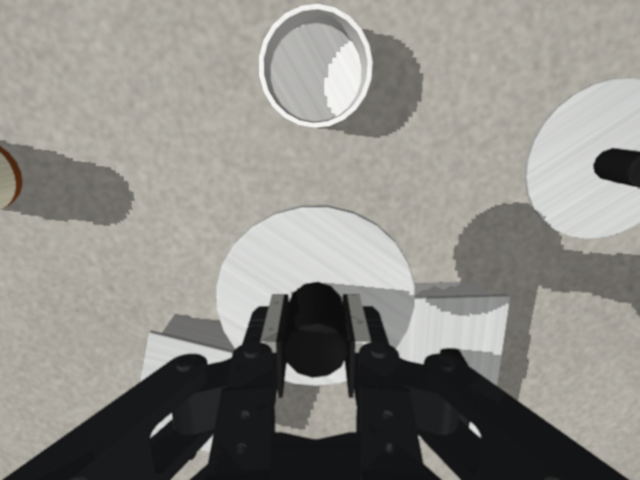

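```bash
python3 -m crank '{"slide":[[0.03,0.001,0],[0.07,0.001,0.01],[0.1,0.001,0.035],[0.1066,0.001,0.065],[0.1066,0.001,0.079],[0.1066,0.001,0.079],[0.1066,0.001,0.079],[0.1066,0.001,0.079]],"roll":[0,0,0,0,0,0,0,0],"grip":[0,0,0,0,0,0,0,0]}' 60
python3 plan.py 691.6 -8.5 50.5 0
python3 -m crank '{"slide":[[0,0,0.008],[0,0,0.014],[0,0,0.019],[0,0,0.023],[0,0,0.026],[0,0,0.027],[0,0,0.027],[0,0,0.027]],"roll":[0,0,0,0,0,0,0,0],"grip":[0,0,0,0,0,0,0,0]}' 60
python3 plan.py 691.6 -8.5 50.5 0
```

```text
time_s: 23.25
position: [0.6921, -0.0084, 0.0817]
tool_rot: [[1.0, -0.0, 0.003], [-0.0, -1.0, -0.001], [0.003, 0.001, -1.0]]
ft_force: [0.0, 0.7, -1.2]
grip_width: 0.022
t 23.25 pos [692.1  -8.4  81.7] phi -0.02 tilt [ 3.1e-03 -5.0e-04 -1.0e+00] q6 79.6 F [ 0.   0.7 -1.2] grip 0.022
slide [-0.0006  0.0001  0.0312] roll -0.0004
time_s: 24.05
position: [0.6918, -0.0083, 0.0527]
tool_rot: [[1.0, -0.0, 0.0], [-0.0, -1.0, -0.0], [0.0, 0.0, -1.0]]
ft_force: [0.8, 0.5, -0.7]
grip_width: 0.0225
t 24.05 pos [691.8  -8.3  52.7] phi -0.02 tilt [ 4.e-04 -1.e-04 -1.e+00] q6 79.6 F [ 0.8  0.5 -0.7] grip 0.0225
slide [-0.0002  0.0002  0.0022] roll -0.0004
```

```bash
python3 -m crank '{"slide":[[0,0,0.0008],[0,0,0.0015],[0,0,0.002],[0,0,0.002],[0,0,0.002],[0,0,0.002],[0,0,0.002],[0,0,0.002]],"roll":[0,0,0,0,0,0,0,0],"grip":[0,0,0,0,0,0,0,0]}' 60
python3 -m crank '{"slide":[[0,0,0],[0,0,0],[0,0,0],[0,0,0],[0,0,-0.02],[0,0,-0.05],[0,0,-0.09],[-0.03,0.03,-0.11]],"roll":[0,0,0,0,0,0,0,0],"grip":[0.06,0.06,0.06,0.06,0.06,0.06,0.07,0.085]}' 60
python3 plan.py 600 -140 160 0
```

```text
time_s: 24.85
position: [0.6918, -0.0083, 0.0511]
tool_rot: [[1.0, -0.0, 0.001], [-0.0, -1.0, -0.0], [0.001, 0.0, -1.0]]
ft_force: [-3.0, 0.4, 6.6]
grip_width: 0.0222
time_s: 25.65
position: [0.664, -0.0363, 0.1635]
tool_rot: [[1.0, 0.004, 0.006], [0.004, -1.0, -0.001], [0.006, 0.001, -1.0]]
ft_force: [-0.6, -1.4, 0.5]
grip_width: 0.0821
t 25.65 pos [664.  -36.3 163.5] phi 0.2 tilt [ 6.3e-03 -5.0e-04 -1.0e+00] q6 76.5 F [-0.6 -1.4  0.5] grip 0.0821
slide [-0.0644  0.1035  0.0031] roll 0.0036
```

```bash
python3 -m crank '{"slide":[[-0.02,0.03,0],[-0.04,0.06,0],[-0.055,0.09,0],[-0.062,0.103,0],[-0.062,0.103,0],[-0.062,0.103,0],[-0.062,0.103,0],[-0.062,0.103,0]],"roll":[0,0,0,0,0,0,0,0],"grip":[0.085,0.085,0.085,0.085,0.085,0.085,0.085,0.085]}' 60
python3 - <<'E'
from h import *
p=get_image('wrist'); cv2.imwrite('pics/w12.png',p['frame'][:,:,::-1])
for k,z in(('small_round_lid',.032),('large_round_lid',0)):
  for s in silhouettes(k,p): print(k,s['confidence'],s['box'],fit(k,s['pixels'],p,z=z))
E
python3 plan.py 627 -226.5 130 0
```

```text
time_s: 26.45
position: [0.6001, -0.14, 0.1604]
tool_rot: [[1.0, 0.001, -0.0], [0.001, -1.0, 0.0], [-0.0, -0.0, -1.0]]
ft_force: [0.7, 0.1, -1.2]
grip_width: 0.0852
small_round_lid 0.8 [109.1, 87.1, 139.7, 150.6] (np.float64(692.3068637027151), np.float64(-8.520819755390532), np.float64(9.965762671876686), np.float64(0.01750221196991721))
large_round_lid 0.92 [428.9, 178.6, 155.9, 153.3] (np.float64(628.2114224583677), np.float64(-228.92158311603674), np.float64(9.580347879315616), np.float64(0.013877564439768543))
large_round_lid 0.78 [452.4, 4.5, 81.5, 5.9] (np.float64(805.9539655335673), np.float64(-231.97758539390242), np.float64(-29.718799915460057), np.float64(0.04716149506346968))
t 26.6 pos [ 599.9 -140.6  160.4] phi 0.03 tilt [ 0.e+00  1.e-04 -1.e+00] q6 65.8 F [-0.1  0.9  1.1] grip 0.0848
slide [0.0271 0.0859 0.0304] roll 0.0005
```

View pics/w12.png

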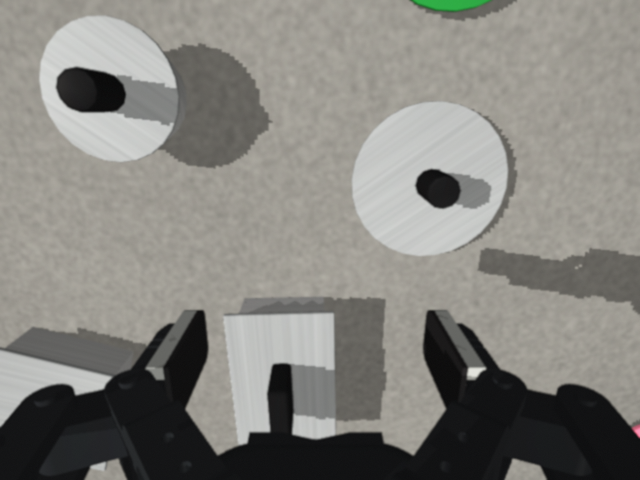

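Small lid seated at (692, -8.5), matching its pan. Next the large lid at about (627.8, -228).

```bash
python3 -m crank '{"slide":[[0.013,0.04,0],[0.025,0.08,0.01],[0.0278,0.0873,0.03],[0.0278,0.0873,0.03],[0.0278,0.0873,0.03],[0.0278,0.0873,0.03],[0.0278,0.0873,0.03],[0.0278,0.0873,0.03]],"roll":[0,0,0,0,0,0,0,0],"grip":[0.085,0.085,0.085,0.085,0.085,0.085,0.085,0.085]}' 60
python3 - <<'E'
from h import *
p=get_image('wrist'); cv2.imwrite('pics/w13.png',p['frame'][:,:,::-1])
for k,z in(('large_round_lid',0),):
  for s in silhouettes(k,p): print(k,s['confidence'],s['box'],np.median(p['frame'][s['pixels']],axis=0),fit(k,s['pixels'],p,z=z))
E
python3 plan.py 627.6 -227.8 18.5 0
```

```text
time_s: 27.4
position: [0.6276, -0.2279, 0.1314]
tool_rot: [[1.0, 0.0, 0.001], [0.0, -1.0, -0.001], [0.001, 0.001, -1.0]]
ft_force: [-0.1, -0.6, -0.3]
grip_width: 0.0849
large_round_lid 0.77 [321.4, 23.4, 160.6, 43.6] [ 49. 173.  72.] (np.float64(806.0288573655043), np.float64(-231.79869034933648), np.float64(-41.46217461882385), np.float64(0.011917695115591865))
large_round_lid 0.7 [315.2, 222.4, 166.3, 156.2] [191. 192. 191.] (np.float64(628.2782324929951), np.float64(-228.70447012898052), np.float64(5.486961024434231), np.float64(0.011617122759683947))
t 27.5 pos [ 627.5 -228.2  131. ] phi 0.0 tilt [ 5.e-04 -3.e-04 -1.e+00] q6 59.9 F [ 0.4 -0.2 -0.2] grip 0.0851
slide [ 1.000e-04 -4.000e-04  1.125e-01] roll 0.0
```

```bash
python3 -m crank '{"slide":[[0.0006,0.0003,0.04],[0.0006,0.0003,0.07],[0.0006,0.0003,0.09],[0.0006,0.0003,0.105],[0.0006,0.0003,0.112],[0.0006,0.0003,0.112],[0.0006,0.0003,0.112],[0.0006,0.0003,0.112]],"roll":[0,0,0,0,0,0,0,0],"grip":[0.085,0.085,0.085,0.085,0.085,0.085,0.05,0]}' 60
python3 -m crank '{"slide":[[0,0,0],[0,0,0],[0,0,0],[0,0,0],[0,0,0],[0,0,0],[0,0,-0.02],[0,0,-0.06]],"roll":[0,0,0,0,0,0,0,0],"grip":[0,0,0,0,0,0,0,0]}' 60
python3 plan.py 520 180 160 0; python3 plan.py 390 410 160 0
```

```text
time_s: 28.3
position: [0.6285, -0.2291, 0.0197]
tool_rot: [[1.0, -0.0, 0.002], [-0.0, -1.0, -0.001], [0.002, 0.001, -1.0]]
ft_force: [-0.8, 0.4, -0.3]
grip_width: 0.0587
time_s: 29.1
position: [0.6262, -0.2279, 0.0755]
tool_rot: [[1.0, -0.001, -0.007], [-0.001, -1.0, 0.004], [-0.007, -0.004, -1.0]]
ft_force: [-0.4, -0.4, -2.1]
grip_width: 0.0219
t 29.1 pos [ 626.2 -227.9   75.5] phi -0.03 tilt [-0.0071  0.0041 -1.    ] q6 59.9 F [-0.4 -0.4 -2.1] grip 0.0219
slide [-0.107  -0.4082 -0.0821] roll -0.0006
t 29.1 pos [ 626.2 -227.9   75.5] phi -0.03 tilt [-0.0071  0.0041 -1.    ] q6 59.9 F [-0.4 -0.4 -2.1] grip 0.0219
slide [-0.2372 -0.6381 -0.0802] roll -0.0006
```

```bash
python3 -m crank '{"slide":[[0,0,-0.03],[-0.005,-0.0134,-0.07],[-0.017,-0.0456,-0.081],[-0.034,-0.0913,-0.081],[-0.051,-0.137,-0.081],[-0.068,-0.1826,-0.081],[-0.085,-0.228,-0.081],[-0.102,-0.274,-0.081]],"roll":[0,0,0,0,0,0,0,0],"grip":[0,0,0,0,0,0,0,0]}' 60
python3 -m crank '{"slide":[[-0.017,-0.0456,0],[-0.034,-0.0913,0],[-0.051,-0.137,0],[-0.068,-0.183,0],[-0.085,-0.228,0],[-0.096,-0.258,0],[-0.101,-0.271,0],[-0.101,-0.271,0]],"roll":[0,0,0,0,0,0,0,0],"grip":[0,0,0,0,0,0,0,0]}' 60
python3 -m crank '{"slide":[[0,0,0],[0,0,0],[0,0,0],[0,0,0],[0,0,0],[0,0,0],[0,0,0],[0,0,0]],"roll":[0,0,0,0,0,0,0,0],"grip":[0,0,0,0,0,0,0,0]}' 60
python3 - <<'E'
from h import *
p=get_image('wrist'); cv2.imwrite('pics/w14.png',p['frame'][:,:,::-1])
for k,z in(('large_round_pan',0),('jar',0)):
  for s in silhouettes(k,p): print(k,s['confidence'],s['box'],fit(k,s['pixels'],p,z=z))
E
python3 plan.py 485 447.4 80 0
```

```text
time_s: 29.9
position: [0.5248, 0.0468, 0.1591]
tool_rot: [[1.0, -0.001, -0.001], [-0.001, -1.0, 0.0], [-0.001, -0.0, -1.0]]
ft_force: [1.2, 1.1, -2.4]
grip_width: 0.0225
time_s: 30.7
position: [0.4244, 0.3173, 0.1591]
tool_rot: [[1.0, 0.002, -0.001], [0.002, -1.0, -0.0], [-0.001, 0.0, -1.0]]
ft_force: [0.3, 0.2, -1.9]
grip_width: 0.0222
time_s: 31.5
position: [0.4252, 0.3162, 0.1595]
tool_rot: [[1.0, -0.0, 0.0], [-0.0, -1.0, 0.0], [0.0, -0.0, -1.0]]
ft_force: [0.0, -0.6, -2.1]
grip_width: 0.0223
large_round_pan 0.98 [126.8, 141.9, 169.3, 158.4] (np.float64(484.2148330952383), np.float64(447.27845257528236), np.float64(10.4664635736958), np.float64(0.013453415399468984))
t 31.65 pos [425.2 316.3 159.5] phi -0.02 tilt [-0. -0. -1.] q6 113.9 F [-0.9 -1.  -1.8] grip 0.0224
slide [ 0.0598 -0.1311  0.0795] roll -0.0003
```

View pics/w14.png

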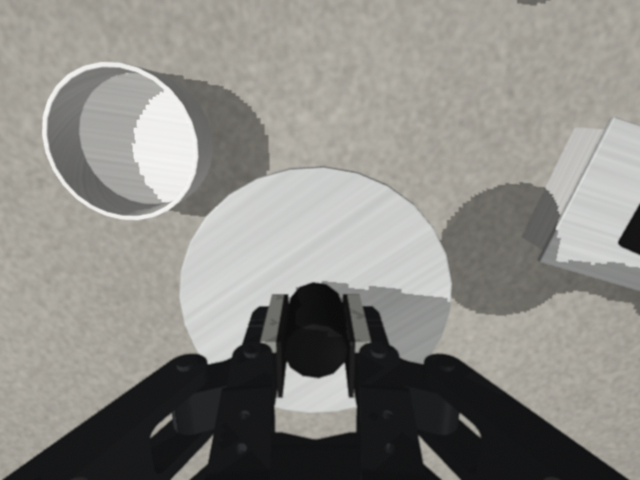

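```bash
python3 -m crank '{"slide":[[0.018,-0.04,0],[0.036,-0.08,0],[0.054,-0.12,0],[0.0592,-0.131,0.03],[0.0592,-0.131,0.06],[0.0592,-0.131,0.078],[0.0592,-0.131,0.078],[0.0592,-0.131,0.078]],"roll":[0,0,0,0,0,0,0,0],"grip":[0,0,0,0,0,0,0,0]}' 60
python3 plan.py 484.4 447.3 51.2 0
python3 -m crank '{"slide":[[0,0,0.008],[0,0,0.014],[0,0,0.019],[0,0,0.023],[0,0,0.026],[0,0,0.028],[0,0,0.028],[0,0,0.028]],"roll":[0,0,0,0,0,0,0,0],"grip":[0,0,0,0,0,0,0,0]}' 60
python3 plan.py 484.4 447.3 51.2 0
```

```text
time_s: 32.45
position: [0.4847, 0.4474, 0.0821]
tool_rot: [[1.0, -0.0, 0.0], [-0.0, -1.0, 0.0], [0.0, -0.0, -1.0]]
ft_force: [0.3, -0.2, -1.9]
grip_width: 0.0223
t 32.45 pos [484.7 447.4  82.1] phi -0.03 tilt [ 5.e-04  3.e-04 -1.e+00] q6 122.5 F [ 0.3 -0.2 -1.9] grip 0.0223
slide [-0.0004  0.0001  0.0309] roll -0.0004
time_s: 33.25
position: [0.4845, 0.4473, 0.0536]
tool_rot: [[1.0, -0.0, 0.0], [-0.0, -1.0, 0.0], [0.0, -0.0, -1.0]]
ft_force: [-0.0, 0.2, -2.4]
grip_width: 0.0222
t 33.25 pos [484.5 447.3  53.6] phi -0.02 tilt [ 2.e-04  2.e-04 -1.e+00] q6 122.5 F [-0.   0.2 -2.4] grip 0.0222
slide [-0.0001 -0.      0.0024] roll -0.0004
```

```bash
python3 -m crank '{"slide":[[0,0,0.001],[0,0,0.002],[0,0,0.0028],[0,0,0.0028],[0,0,0.0028],[0,0,0.0028],[0,0,0.0028],[0,0,0.0028]],"roll":[0,0,0,0,0,0,0,0],"grip":[0,0,0,0,0,0,0,0]}' 60
python3 plan.py 484.4 447.3 51.2 0
```

```text
time_s: 34.05
position: [0.4845, 0.4473, 0.0512]
tool_rot: [[1.0, -0.0, 0.0], [-0.0, -1.0, 0.0], [0.0, -0.0, -1.0]]
ft_force: [-2.7, -1.7, 5.4]
grip_width: 0.0222
t 34.05 pos [484.5 447.3  51.2] phi -0.02 tilt [ 4.e-04  2.e-04 -1.e+00] q6 122.5 F [-2.7 -1.7  5.4] grip 0.0222
slide [-0.0001 -0.      0.    ] roll -0.0004
```

Contact felt at the seating height; release and back off, then check everything.

```bash
python3 -m crank '{"slide":[[0,0,0],[0,0,0],[0,0,0],[0,0,0],[0,0,-0.02],[0,0,-0.05],[0,0,-0.09],[-0.03,0.03,-0.11]],"roll":[0,0,0,0,0,0,0,0],"grip":[0.06,0.06,0.06,0.06,0.06,0.06,0.07,0.085]}' 60
python3 -m crank '{"slide":[[-0.03,0.03,-0.02],[-0.06,0.06,-0.05],[-0.07,0.1,-0.08],[-0.07,0.13,-0.08],[-0.07,0.14,-0.08],[-0.07,0.14,-0.08],[-0.07,0.14,-0.08],[-0.07,0.14,-0.08]],"roll":[0,0,0,0,0,0,0,0],"grip":[0.085,0.085,0.085,0.085,0.085,0.085,0.085,0.085]}' 60
python3 - <<'E'
from h import *
for n in('wrist','top','scene'):
  p=get_image(n); cv2.imwrite(f'pics/f_{n}.png',p['frame'][:,:,::-1])
  if n=='scene': cv2.imwrite('pics/f_crop.png',cv2.resize(p['frame'][150:330,180:490,::-1],None,fx=2.5,fy=2.5))
  for k,z in(('large_round_lid',.032),('small_round_lid',.032),('square_lid',.032),('oblong_lid',.032),('jar',0)):
    for s in silhouettes(k,p)[:2]: print(n,k,round(s['confidence'],2),'%.1f %.1f %.1f err %.3f'%fit(k,s['pixels'],p,z=z))
print(observe()['time_s'])
E
```

```text
time_s: 34.85
position: [0.4576, 0.4192, 0.1637]
tool_rot: [[1.0, -0.0, 0.007], [-0.0, -1.0, 0.005], [0.007, -0.005, -1.0]]
ft_force: [0.7, -0.7, 0.4]
grip_width: 0.0822
time_s: 35.65
position: [0.3845, 0.2781, 0.2401]
tool_rot: [[1.0, 0.0, -0.001], [0.0, -1.0, -0.0], [-0.001, 0.0, -1.0]]
ft_force: [-1.0, 0.3, 0.1]
grip_width: 0.0851
wrist large_round_lid 0.86 484.5 447.1 5.4 err 0.017
wrist square_lid 0.56 437.3 85.1 -16.5 err 0.014
top large_round_lid 0.85 486.2 447.2 -1.4 err 0.071
top large_round_lid 0.8 799.0 -224.4 6.0 err 0.094
top small_round_lid 0.97 692.0 -7.4 4.1 err 0.033
top square_lid 0.97 437.9 85.8 -16.4 err 0.043
top oblong_lid 0.89 464.1 -111.2 0.6 err 0.048
top jar 0.82 617.4 247.7 11.2 err 0.124
scene large_round_lid 0.96 392.4 -481.5 -4.0 err 0.176
scene large_round_lid 0.8 490.5 442.8 3.2 err 0.098
scene small_round_lid 0.61 693.0 -8.1 7.7 err 0.065
scene small_round_lid 0.39 634.3 244.5 6.0 err 0.579
scene square_lid 0.87 437.3 84.8 -16.3 err 0.077
scene oblong_lid 0.94 466.1 -113.7 1.2 err 0.061
scene jar 0.82 616.0 252.9 -14.5 err 0.194
36.55
```

View pics/f_crop.png

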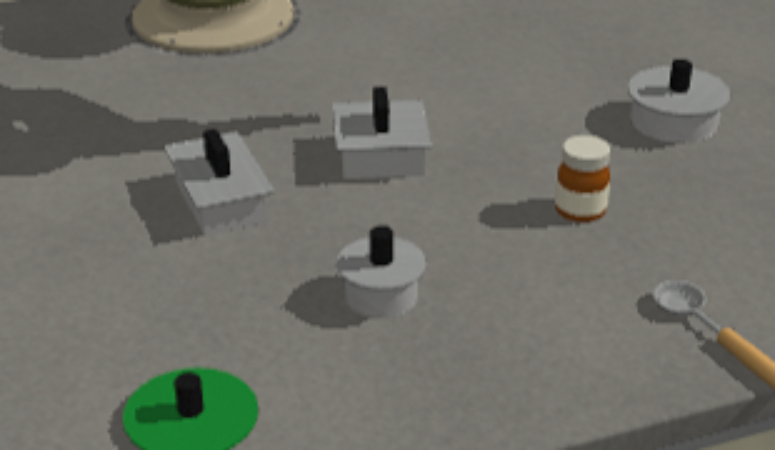

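View pics/f_wrist.png

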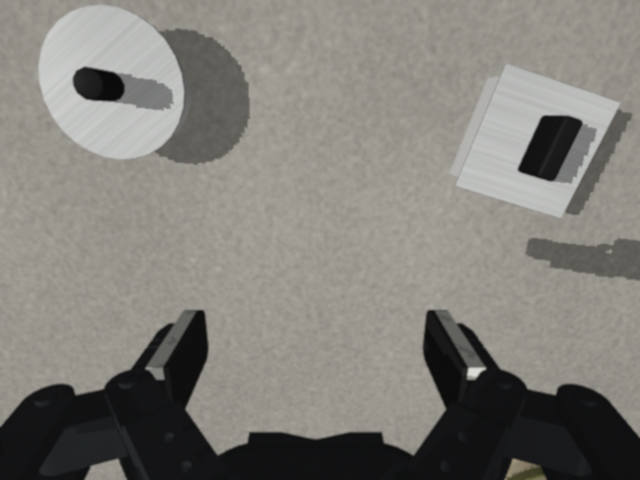

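View pics/f_top.png

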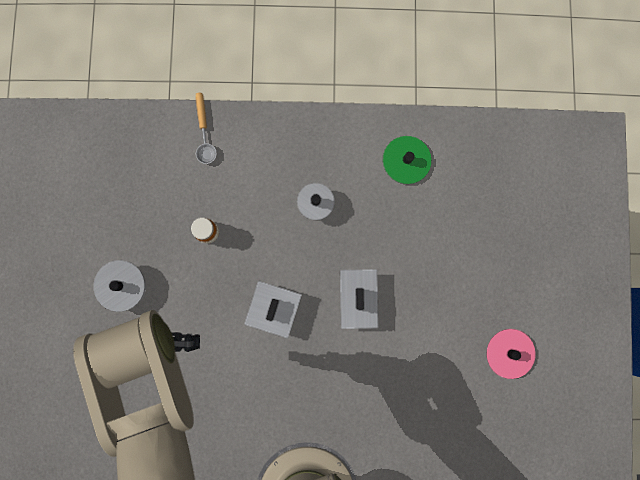

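The pictures show all four grey lids lying flat on their pans. The jar is still at top-image (204, 230), and the green (408, 160) and pink (512, 354) lids haven't moved.

```bash
python3 -c "
from rig import *
print(close_job())"
```

```text
the job is handed in; nothing more can be done
None
```

All four lids are on their own pans, and I handed the job in at about 36.6 s of the 122 s allowed, with the gripper open and clear of everything.

- **Seating:** fitted at seated height in the wrist pictures, each lid is within about 1 mm of where its pan was measured just before placing. The square and oblong lids match their pans' angles to about 0.2°, and the final scene view shows all four lids flat. Touch confirmed this for three lids: the wrist force turned upward at seating height (2.6 to 6.6 N). For the square lid, I only know that its weight came off on release.
- **Bystanders:** the jar sits at the same spot in the top image as at the start, and its fitted positions moved only 1–4 mm, within the scatter of that rough fit. The green and pink lids are where they were.
- **Disagreements:** the scene camera put the large round lid about 6–7 mm from the wrist and top cameras. It read the empty large pan off by about the same amount, so I put this down to that camera. It also once took the pink lid for the large one. Partway through, one oblong-pan reading was wrong because the held lid blocked the view; I measured again from the side before placing.

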